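Pack the gift order and stamp its card

ROBOT

A 6-joint arm with a two-finger parallel gripper is mounted at the origin on the work surface. World frame = base frame: x ahead of the robot, y to its left, z up, the work surface at z = 0. Lengths are in m, angles in rad, forces in N, time in s.
With the tool pointing down it reaches from about 0.3 to 0.825 m from the base axis. Payload 5.4 kg.
Tool frame: the origin (TCP) lies at the very end of the fingers, on their centre line; the grasp point (between the pads) lies 19 mm behind it; z points along the fingers, x is the direction in which the jaws open and shut, and the axes are right-handed (so a half turn about z gives the same grasp; the last joint's range is limited). The gripper opens to 92 mm and grips with 3 to 60 N. Pads are 20 mm wide; open, the fingers measure 128 mm over their backs; the gripper's body (75 mm by 189 mm) begins 69 mm behind the grasp point.
Start: joints at [1.084, 0.158, 1.597, -0, 1.386, -0.21], TCP at [0.157, 0.553, 0.215] pointing down, gripper open.
Joint ranges: [-2.91, 2.91], [-0.94, 2.29], [0.18, 2.7], [-1.29, 4.43], [0.17, 2.64], [-3, 3]. Speed limits (rad/s): [2.57, 2.57, 3.14, 3.14, 3.14, 3.14].

INTERFACE

Orientations are given as a rotation vector (axis times angle).
In Python, from workcell import bot gives the robot as it stands. Calls block until the motion is done:
- bot.goto(position, orientation): joint-space move of the TCP to a pose.
- bot.line_to(position, rot=None, max_speed=0.15): straight line of the TCP; rot=None keeps the orientation; max_speed is the mean speed in m/s.
- bot.set_joints(angles): joint-space move.
- bot.set_gripper(opening, newtons=None): opening from 0.0 (shut) to 1.0 (fully open); newtons is the grip in N (None keeps the last); returns when the fingers have stopped.
- bot.hold(seconds).
- bot.inverse_kinematics(position, orientation): joint angles nearest the present ones, or None.
- bot.read_camera(name): name is "scene" or "side" or "wrist"; returns a dict with "pixels" (400x640x3 uint8, blue, green, red), "fx", "fy", "cx", "cy" (pixels), "R" (3x3) and "t" (3): a world point X has camera coordinates R X + t. Camera axes: x right, y down, z forward; pixel columns grow to the right and rows downward; lengths in m; the calibration is good to about 2 mm. The wrist camera is an equidistant fisheye: a pixel r from the principal point sees the ray r / f radians off the axis. A picture is of the moment at which its call begins. There is no depth.
A pose or a line that the arm cannot do raises bot.MotionError and nothing moves.
- bot.job_done(): hands the job in, once; it reports no verdict.
Readings, each from a call of its own:
- bot.current_clock(): time.
- bot.current_joints(): joint angles.
- bot.current_joint_vel(): joint speeds.
- bot.current_effort(): joint torques, N m.
- bot.current_ee_pos(): TCP position.
- bot.current_tool_rot(): TCP orientation.
- bot.current_contact_force(): force on the tool from outside, world axes, zero at the start.
- bot.current_ft_torque(): the same for the moment, N m.
- bot.current_opening(): opening from 0.0 (shut) to 1.0 (fully open).
Only numpy, scipy, OpenCV 4.12 (cv2) and the standard library are available. Lean on these libraries where they do the work, as an engineer would, in place of code of your own. Each camera call takes 0.05 s, during which the arm holds its last target. There are 200 camera calls.

TASK

Pack the order: stand the little wooden house and the small vase upright in the open wooden crate, setting each one down rather than dropping it. Then take the block stamp off the ink pad and stamp the order card: hold the stamp upright, flat on the card, centred in the printed frame and square to it, with a light push of about 6 newtons (never 20), marking the card nowhere else. Finish while still holding the stamp pressed there; leave the candle, the wooden fir tree, the plant pot and the lantern alone.

Things in the scene. Friction and masses are not known exactly. Their poses are not given: they have to be found in the camera images.
- candle: Bystander: a white pillar candle, a loose upright cylinder 46 mm in diameter and 82 mm tall plus a thin wick on top; about 0.14 kg. Origin: centre of its underside, z up its axis. It stands among the goods but is not part of the order: leave alone.
- house: Small brown solid wooden house, loose: 46 mm (its x) by 40 mm (its y) with walls 70 mm high and a gable roof whose ridge runs along its y, top at 93 mm; dark windows on the +x and -x faces; about 0.10 kg. Origin: centre of its underside, z up. The +y and -y faces are flat, 40 mm apart, over the whole height: grip across them, for instance 60 mm up.
- vase: Small terracotta vase, loose, a straight round body 48 mm in diameter up to 68 mm, then a narrow neck 26 mm across and a lip 34 mm across, 94 mm tall, solid; about 0.15 kg. Origin: centre of its underside, z up its axis. Grip it across the straight body, for instance 57 mm up.
- crate: Open light-wood crate, fixed: 200 mm long (its x) by 122 mm wide (its y) by 40 mm high outside, walls and floor 6 mm thick, inside 188 by 110 mm. Origin: centre of its underside, z up; the inner floor is 6 mm above it. The two goods fit in a row along its x, for instance at x = -45 and +45 mm.
- inkpad: Ink pad, fixed: a flat black tray 104 mm (its x) by 80 mm (its y) and 14 mm high with a white band round its side; the stamp stands on it at the start. Origin: centre of its underside.
- stamp: Block stamp of wood, loose, about 0.16 kg, standing upright on the ink pad with its long side roughly along the pad's: a dark rubber printing face 64 mm (its x) by 36 mm (its y) underneath, a brown block 67 by 39 mm up to 25 mm, and on it a light upright handle, 44 mm along x by 22 mm thick along y, with flat faces, from 25 to 88 mm. Origin: centre of the printing face, z up through the handle. Grip the handle across its 22 mm thickness (along y), for instance 62 mm up.
- mat: Stamping board, fixed: a plywood base 150 mm (its x) by 120 mm (its y), grey foam and a springy top plate 144 by 114 mm that carries the pale paper order card (124 by 94 mm) with a printed black frame in the middle. Origin: centre of the base's underside; the plate's top is 40 mm above it when unloaded. All, plate and card included, belongs to this body.
- frame (a point): Centre of the printed frame, on the top face of the springy plate where the stamp comes to rest. The frame is a black outline 88 mm along x by 60 mm along y (lines 2 mm wide); z up. It sinks with the plate. The stamp may be either way round, its long side along the frame's long side (x).
- plate (a joint): How far the springy plate is pressed down, in m: 0 unloaded, 0.013 at its hard stop. It stays level and starts to sink at about 0.6 N and then needs 0.7 N more for each mm (about 6 N at 7.7 mm).
- tree: Bystander: a wooden cone-shaped fir tree on a foot, loose, 113 mm tall, 60 mm across. Origin: centre of its underside. Leave alone.
- pot: Bystander: a blue ceramic plant pot with a round green plant, loose, 72 mm across, 80 mm tall. Origin: centre of its underside. Leave alone.
- lantern: Bystander: a dark steel lantern with a glass chimney, loose, 90 mm across, 182 mm tall with its bail. Origin: centre of its underside. Leave alone.
Mind the look-alikes: they are no part of the job. What is shaped like the house but blue is not meant.

How it is judged:
By the outcome, as a careful person would: the job done as asked, in the order asked, and still so for the second after the job is handed in, while the arm keeps its last pose, push and grip.
It also fails if it takes over 72 s, if anything falls off the work surface, if the arm or the gripper's body presses on something with over 40 N, if the wrist force passes 120 N, or if a joint passes its speed limit or range.

## Working session

There is one attempt and no reset: what is moved stays moved. The work goes in short steps, each a Python script; the robot and the scene stay as the last script left them, time stands still between calls to the robot, and variables do not carry over. Pictures are saved under pics/ and viewed, about 8 in all and at most 12, crops included, and the job is handed in when it is done.

```bash
mkdir -p pics; ls; python3 - <<'E'
from workcell import bot
import cv2,pickle
d={}
for n in ("scene","side","wrist"):
    c=bot.read_camera(n); d[n]=c; cv2.imwrite(f"pics/{n}0.png",c["pixels"])
    print(n,c["fx"],c["fy"],c["cx"],c["cy"],c["R"],c["t"])
pickle.dump(d,open("cam0.pkl","wb")); print(bot.current_clock())
E
```

```text
pics
scene 374.5711421451714 374.5711421451714 317.4882939197533 194.1950189648082 [[-0.06146603  0.99808964 -0.00624493]
 [ 0.71062659  0.03936774 -0.7024671 ]
 [-0.70087929 -0.04761567 -0.71168881]] [-0.01164314 -0.38639171  1.38004303]
side 411.23581764135014 411.23581764135014 325.50893598539983 193.92488254178332 [[-0.98859069 -0.15055002 -0.00481049]
 [-0.0765516   0.52966996 -0.84474232]
 [ 0.12972395 -0.83473614 -0.53515163]] [0.57267817 0.07033144 1.0474203 ]
wrist 309.70691628693146 309.70691628693146 319.12008176313265 199.01450168625672 [[ 0.27243608  0.96217315 -0.00118902]
 [ 0.93339771 -0.26398804  0.2430618 ]
 [ 0.23355365 -0.06732863 -0.97001008]] [-0.57375895 -0.02839661  0.38884972]
0.15
```

View pics/scene0.png

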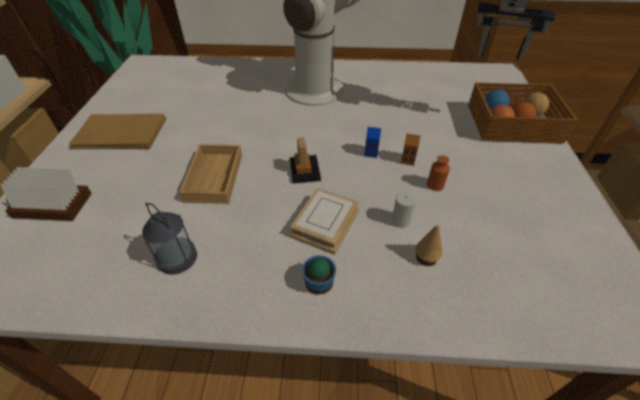

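View pics/side0.png

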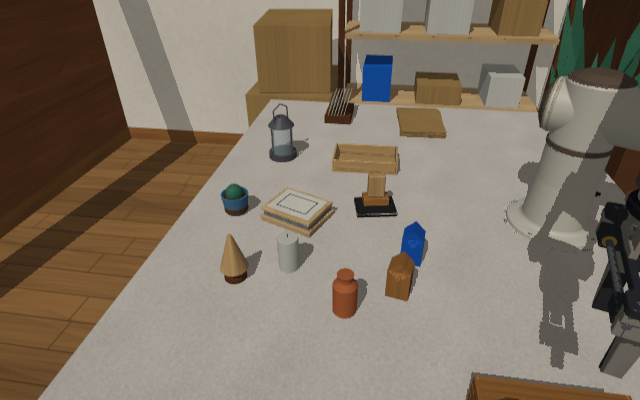

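The scene view shows the house at (411,150), blue decoy (373,142), vase (438,174), crate (212,172), stamp on its pad (305,160) and mat (325,218). The side view shows the house at (399,277), vase (345,293), crate (365,158), stamp (376,190) and mat (298,210).

```bash
cat > h.py <<'E'
import numpy as np, cv2
from scipy.spatial.transform import Rotation as Rot
def ray(c,u,v,fish=False):
    x,y=(u-c["cx"])/c["fx"],(v-c["cy"])/c["fy"]
    if fish:
        r=np.hypot(x,y); s=np.sin(r)/r if r>1e-9 else 1.; d=np.array([x*s,y*s,np.cos(r)])
    else: d=np.array([x,y,1.])
    R=np.array(c["R"]); return -R.T@np.array(c["t"]), R.T@d
def onz(c,u,v,z,fish=False):
    o,d=ray(c,u,v,fish); return o+d*(z-o[2])/d[2]
def proj(c,X,fish=False):
    p=np.array(c["R"])@np.asarray(X)+np.array(c["t"])
    if not fish: return np.array([c["cx"]+c["fx"]*p[0]/p[2],c["cy"]+c["fy"]*p[1]/p[2]])
    q=np.hypot(p[0],p[1]); th=np.arctan2(q,p[2])
    return np.array([c["cx"],c["cy"]])+c["fx"]*th*p[:2]/q
def down(yaw):  # tool x axis (jaw direction) at world angle yaw, z down
    c,s=np.cos(yaw),np.sin(yaw)
    return Rot.from_matrix(np.array([[c,s,0],[s,-c,0],[0,0,-1]])).as_rotvec()
E
python3 - <<'E'
from h import *; import pickle
from workcell import bot
d=pickle.load(open("cam0.pkl","rb"))
def tri(a,b):
    o1,d1=ray(d["scene"],*a);o2,d2=ray(d["side"],*b)
    s=np.linalg.lstsq(np.c_[d1,-d2],o2-o1,rcond=None)[0]; p,q=o1+s[0]*d1,o2+s[1]*d2
    return np.round((p+q)/2,3),round(np.linalg.norm(p-q)*1e3,1)
for n,a,b in [("house",(411,150),(399,277)),("vase",(438,174),(345,293)),("decoy",(373,142),(413,245)),("candle",(403,210),(288,252)),("crate",(212,172),(365,158)),("stamp",(303,155),(376,188)),("mat",(327,214),(299,204)),("tree",(430,243),(234,258)),("pot",(319,273),(235,199)),("lant",(168,240),(283,140))]:
    print(n,*tri(a,b))
T=Rot.from_rotvec(bot.current_tool_rot()).as_matrix();print(T.round(2))
c=d["wrist"]; print("camC in tool",T.T@(-np.array(c["R"]).T@np.array(c["t"])-np.array(bot.current_ee_pos())),"cam axes in tool",(T.T@np.array(c["R"]).T).round(2))
E
```

```text
house [0.385 0.302 0.039] 4.0
vase [0.487 0.361 0.04 ] 2.0
decoy [0.355 0.196 0.039] 3.0
candle [0.622 0.257 0.039] 0.5
crate [ 0.49  -0.25   0.018] 1.0
stamp [ 0.447 -0.001  0.058] 4.8
mat [0.639 0.072 0.037] 7.3
tree [0.726 0.304 0.049] 0.4
pot [0.809 0.065 0.036] 1.6
lant [ 0.759 -0.268  0.056] 4.7
[[ 0.27  0.96 -0.  ]
 [ 0.96 -0.27 -0.  ]
 [-0.   -0.   -1.  ]]
camC in tool [-0.00059956 -0.06743743 -0.16951746] cam axes in tool [[ 1.    0.    0.  ]
 [-0.    0.97  0.24]
 [-0.   -0.24  0.97]]
```

View pics/wrist0.png

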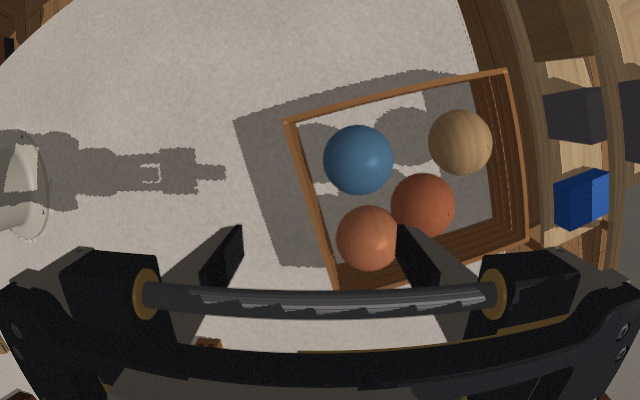

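Wrist view shows the gripper over a ball basket, with no order goods in sight. The coarse triangulation gives plausible heights and reach, so next I take close wrist views over the goods, the stamp with the mat, and the crate.

```bash
python3 - <<'E'
from h import *; import pickle
from workcell import bot
d={}
for n,x,y,z in [("A",.43,.33,.25),("B",.54,.035,.25),("C",.49,-.25,.25)]:
    yaw=np.arctan2(y,x); ty=np.array([np.sin(yaw),-np.cos(yaw)])
    p=np.array([x,y])+.067*ty
    bot.goto([p[0],p[1],z],down(yaw)); bot.hold(.2)
    d[n]=bot.read_camera("wrist"); print(n,bot.current_clock(),bot.current_ee_pos())
pickle.dump(d,open("cam1.pkl","wb"))
im=[cv2.resize(d[n]["pixels"][:290],(640,290)) for n in "AB"]
cv2.imwrite("pics/ab.png",np.vstack(im)); cv2.imwrite("pics/c.png",d["C"]["pixels"])
E
```

```text
A 1.95 [0.47039019 0.27746606 0.24993324]
B 3.4083 [ 0.54436025 -0.03086546  0.25000332]
C 4.775 [ 0.46010076 -0.30877981  0.25004839]
```

View pics/ab.png

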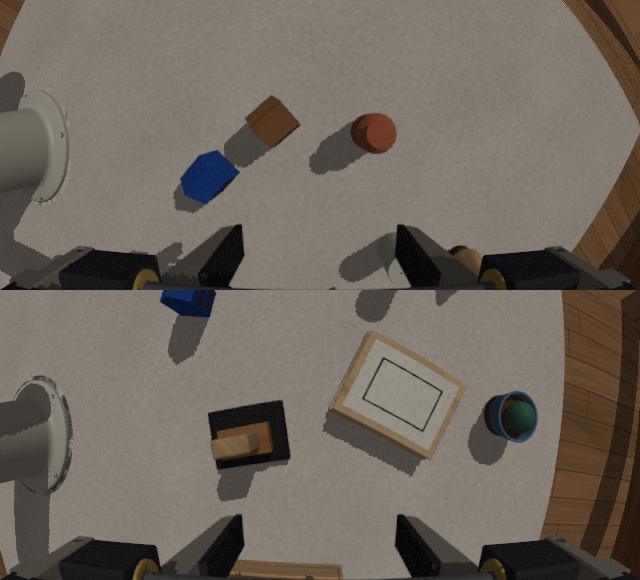

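View pics/c.png

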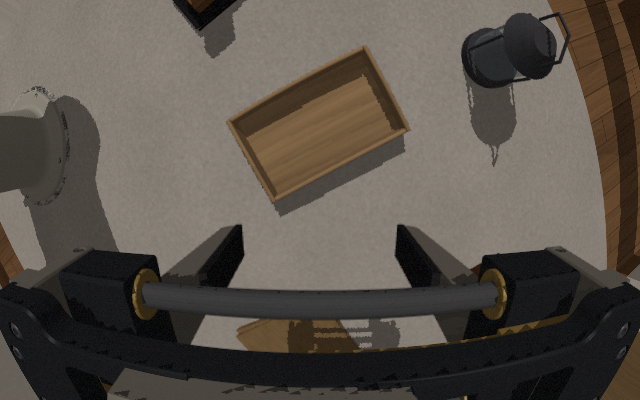

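In view A (top) the house is at (272,121), the vase at (375,133) and the blue decoy at (210,177). In view B (bottom; subtract 290 from rows) the stamp is at (243,442), tipped by perspective, and the frame centre at (402,394). In view C the crate rim corners are (228,123), (366,46), (409,129) and (276,201). I next compute crate and frame, and zoom in on house, vase and stamp.

```bash
python3 - <<'E'
from h import *; import pickle
d=pickle.load(open("cam1.pkl","rb"))
def rect(c,P,z):
    W=np.array([onz(c,*p,z,True)[:2] for p in P]); e=np.roll(W,-1,0)-W
    print("ctr",W.mean(0).round(4),"len",np.linalg.norm(e,axis=1).round(4),"ang",(np.degrees(np.arctan2(e[:,1],e[:,0]))%180).round(1)); return W
print("crate");rect(d["C"],[(228,123),(366,46),(409,129),(276,201)],.04)
# frame: dark pixels in card
c=d["B"]; g=cv2.cvtColor(c["pixels"],cv2.COLOR_BGR2GRAY)
m=((g<80)*255).astype(np.uint8); m[:, :355]=0; m[:,450:]=0; m[:60]=0; m[150:]=0
n,l,s,_=cv2.connectedComponentsWithStats(m); k=[i for i in range(1,n) if s[i][2]>60 and s[i][3]>50]; print(s[k])
ys,xs=np.nonzero(l==k[0]); 
W=np.array([onz(c,x,y,.04,True)[:2] for x,y in zip(xs,ys)]).astype(np.float32)
r=cv2.minAreaRect(W*1000);print("frame",r)
# vase & house masks
c=d["A"]; h=cv2.cvtColor(c["pixels"],cv2.COLOR_BGR2HSV)
a=c["pixels"]
crops=[cv2.resize(p,None,fx=6,fy=6,interpolation=cv2.INTER_CUBIC) for p in (a[92:150,240:304],a[105:163,346:410])]
b=d["B"]["pixels"][105:185,200:296]; crops2=cv2.resize(b,(768,640))[:560]
top=np.hstack(crops); print(top.shape)
cv2.imwrite("pics/z1.png",np.clip(top*1.5,0,255).astype(np.uint8)); cv2.imwrite("pics/z2.png",np.clip(crops2*1.6,0,255).astype(np.uint8))
E
```

```text
crate
ctr [ 0.4916 -0.2491] len [0.1958 0.1166 0.1913 0.1164] ang [ 2.2 91.3  2.2 93.5]
[[362  68  81  58 175]]
frame ((643.05712890625, 69.72726440429688), (59.46308898925781, 88.22627258300781), 68.03253936767578)
(348, 768, 3)
```

View pics/z1.png

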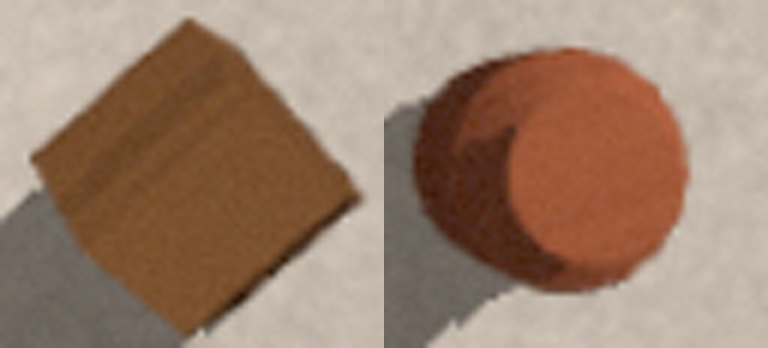

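View pics/z2.png

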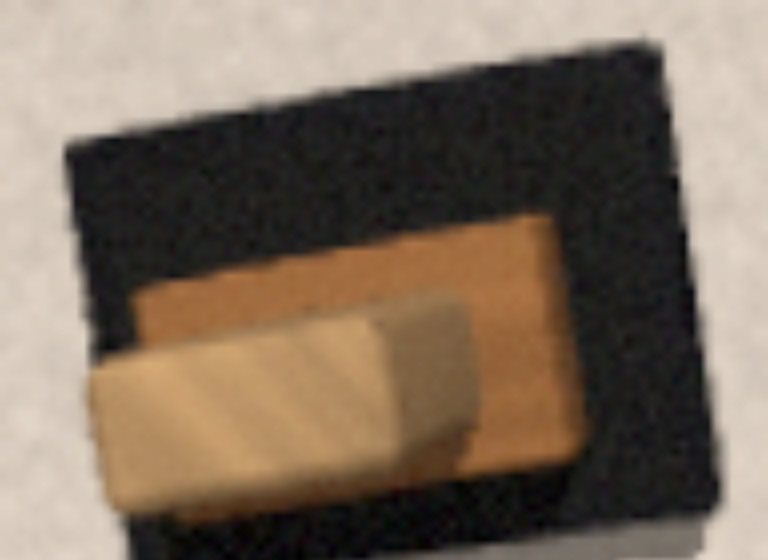

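Zoomed views: house eave corners in crop are (190,18), (360,200), (185,335), (32,158); vase lip centre about (598,160) and body-top centre about (541,171). Stamp handle-top corners are (92,370), (375,312), (398,455), (118,512).

```bash
python3 - <<'E'
from h import *; import pickle
d=pickle.load(open("cam1.pkl","rb"))
def rect(c,P,z):
    W=np.array([onz(c,*p,z,True)[:2] for p in P]); e=np.roll(W,-1,0)-W
    print("ctr",W.mean(0).round(4),"len",np.linalg.norm(e,axis=1).round(4),"ang",(np.degrees(np.arctan2(e[:,1],e[:,0]))%180).round(1)); return W
f=lambda s,ox,oy,P:[((x+.5)/s-.5+ox,(y+.5)/s-.5+oy) for x,y in P]
print("house");rect(d["A"],f(6,240,92,[(190,18),(360,200),(185,335),(32,158)]),.07)
for z,p in ((.094,(598-384,160)),(.068,(541-384,171))): print("vase",onz(d["A"],*f(6,346,105,[p])[0],z,True))
print("handle");rect(d["B"],f(8,200,105,[(92,370),(375,312),(398,455),(118,512)]),.102)
print("block");rect(d["B"],f(8,200,105,[(135,292),(548,215),(585,455),(180,520)]),.039)
# finer crate
c=d["C"];h=cv2.cvtColor(c["pixels"],cv2.COLOR_BGR2HSV)
m=((h[...,1]>75)&(h[...,0]<25)).astype(np.uint8);m[:35]=0;m[225:]=0;m[:,:200]=0;m[:,430:]=0
k=max(cv2.findContours(m,0,1)[0],key=cv2.contourArea)[:,0]
print("crate",cv2.minAreaRect(np.array([onz(c,*p,.04,True)[:2]*1000 for p in k],np.float32)))
E
```

```text
house
ctr [0.385  0.3003] len [0.0474 0.0418 0.0452 0.04  ] ang [169.8  74.5 167.6  77.4]
vase [0.48607404 0.36487865 0.094     ]
vase [0.48334173 0.35896687 0.068     ]
handle
ctr [ 0.4486 -0.0026] len [0.0403 0.0191 0.0401 0.0195] ang [ 13.1 101.3  13.7 101.8]
block
ctr [ 0.449  -0.0029] len [0.0682 0.0378 0.0673 0.0374] ang [ 12.2 101.5  11.8 102.9]
crate ((490.1069030761719, -247.65469360351562), (198.71435546875, 121.44332885742188), 1.6086522340774536)
```

All sizes agree with the given ones: house 46x41, frame 88x59.5, block 68x37.6, crate 199x121. Now packing the house.

```bash
cat > pack.py <<'E'
from h import *
from workcell import bot
ang=np.radians(1.8); C=np.array([.4905,-.248]); CX=np.array([np.cos(ang),np.sin(ang)])
def pack(xy,yaw,zg,slot,N,open_):
    bot.set_gripper(open_)
    bot.goto([*xy,.16],down(yaw)); bot.line_to([*xy,zg],max_speed=.15)
    print("down F",bot.current_contact_force().round(1) if hasattr(bot.current_contact_force(),'round') else bot.current_contact_force())
    bot.set_gripper(0.,N); print("opening mm",bot.current_opening()*92)
    bot.line_to([*xy,.20],max_speed=.2); print("lifted",bot.current_opening()*92,bot.current_contact_force())
    p=C+slot*CX; y2=np.pi/2+ang
    bot.goto([*p,.20],down(y2)); bot.line_to([*p,zg+.012],max_speed=.2)
    z=zg+.009; f0=np.array(bot.current_contact_force())[2]; f=0
    while z>zg+.004:
        bot.line_to([*p,z],max_speed=.03); f=np.array(bot.current_contact_force())[2]-f0
        if f>2: break
        z-=.001
    print("set z-zg",z-zg,"f",f,"opening",bot.current_opening()*92)
    bot.hold(.2); bot.set_gripper(.80); bot.line_to([*p,.17],max_speed=.2); print("t",bot.current_clock())
E
python3 - <<'E'
from pack import *
pack([.385,.300],np.radians(78),.041,-.045,15,.85)
cv2.imwrite("pics/after1.png",bot.read_camera("wrist")["pixels"])
E
```

```text
down F [-0.2  0.1  0.2]
opening mm 39.62511137627711
lifted 39.88049056532384 [ 0.05065895 -0.49130976 -1.54126461]
set z-zg 0.0049999999999999975 f 8.773521673692713 opening 40.054730333990946
t 15.675
```

```bash
python3 - <<'E'
from pack import *
pack([.485,.362],np.radians(110),.041,.045,20,.9)
p=C-.10*np.array([0,0])+.067*np.array([1,0]) 
a=bot.read_camera("wrist")["pixels"]; s=bot.read_camera("scene")["pixels"][120:220,160:340]; e=bot.read_camera("side")["pixels"][100:220,300:440]
o=np.hstack([cv2.resize(s,(400,222)),cv2.resize(e,(259,222))]); cv2.imwrite("pics/p2.png",np.vstack([np.hstack([a[:330],np.zeros((330,19,3),np.uint8)]),o]))
E
```

```text
down F [-0.3  0.   0.3]
opening mm 47.46338326489892
lifted 47.66160180947476 [-0.06549178  0.07663813 -1.64664886]
set z-zg 0.0049999999999999975 f 6.571533174589368 opening 47.466307794231504
t 26.6083
```

View pics/p2.png

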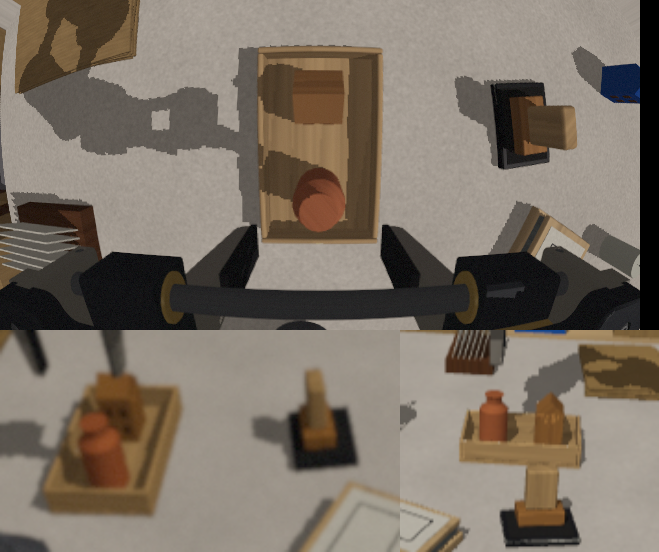

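Both goods stand upright in the crate: house at (318,97), vase at (320,205). Next, two opposite-yaw views over stamp and frame, so camera bias cancels.

```bash
python3 - <<'E'
from h import *; import pickle
from workcell import bot
d={};im=[]
for n,deg in (("V1",-77.5),("V2",102.5)):
    yaw=np.radians(deg); p=np.array([.50,.02])+.067*np.array([np.sin(yaw),-np.cos(yaw)])
    bot.goto([*p,.22],down(yaw)); bot.hold(.2); c=d[n]=bot.read_camera("wrist"); print(n,bot.current_clock())
    # frame
    g=cv2.cvtColor(c["pixels"],cv2.COLOR_BGR2GRAY)
    u,v=proj(c,[.643,.0697,.04],True); 
    m=np.zeros_like(g); poly=np.array([proj(c,[.643+a*np.cos(-.384)-b*np.sin(-.384),.0697+a*np.sin(-.384)+b*np.cos(-.384),.04],True) for a,b in((-.053,-.038),(.053,-.038),(.053,.038),(-.053,.038))]).astype(np.int32)
    cv2.fillPoly(m,[poly],1); k=(m>0)&(g<.62*np.median(g[m>0]))
    W=np.array([onz(c,x,y,.04,True)[:2]*1000 for y,x in np.argwhere(k)],np.float32); print("frame",(u,v),cv2.minAreaRect(W),k.sum())
    u,v=proj(c,[.4488,-.0028,.06],True).astype(int); x0,y0=u-42,max(v-42,0); print("crop",x0,y0)
    im.append(cv2.resize(c["pixels"][y0:y0+84,x0:x0+84],(400,400),interpolation=cv2.INTER_CUBIC))
pickle.dump(d,open("cam2.pkl","wb")); cv2.imwrite("pics/st.png",np.clip(np.hstack(im)*1.5,0,255).astype(np.uint8))
E
```

```text
V1 29.8
frame (np.float64(303.1923035779473), np.float64(-1.5415244605430303)) ((630.8627319335938, 74.48805236816406), (59.88507843017578, 61.6522331237793), 67.63311004638672) 166
crop 286 133
V2 32.6083
frame (np.float64(333.9388132125378), np.float64(249.1454129615561)) ((644.0867919921875, 73.01970672607422), (67.35133361816406, 107.60235595703125), 67.80538940429688) 341
crop 267 30
```

View pics/st.png

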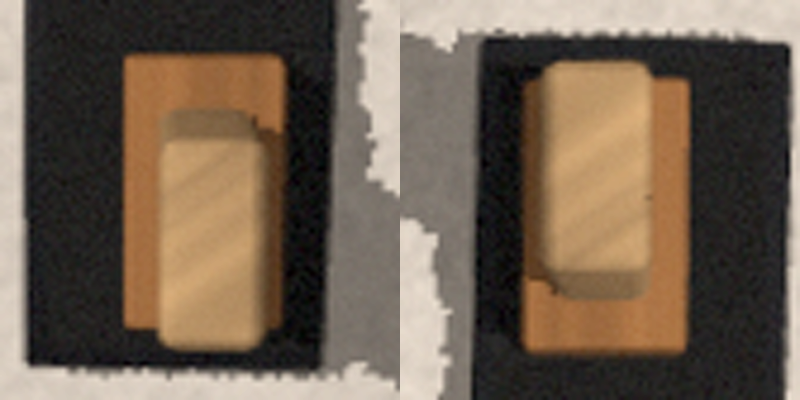

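The stamp handle and block appear aligned with the jaw axis in both views. The frame was cut off at the image edge in V1 and hidden by the fingers in V2, so only its angle (about 67.6-68°) is usable from these.

```bash
python3 - <<'E'
from h import *; import pickle
from workcell import bot
d=pickle.load(open("cam2.pkl","rb"))
def rect(c,P,z,o):
    s=400/84; W=np.array([onz(c,(x+.5)/s-.5+o[0],(y+.5)/s-.5+o[1],z,True)[:2] for x,y in P]); e=np.roll(W,-1,0)-W
    print("ctr",W.mean(0).round(4),"len",np.linalg.norm(e,axis=1).round(4),"ang",(np.degrees(np.arctan2(e[:,1],e[:,0]))%180).round(1))
R=lambda a,b,c,d:[(a,b),(c,b),(c,d),(a,d)]
rect(d["V1"],R(160,140,265,350),.102,(286,133)); rect(d["V1"],[(124,53),(285,53),(283,330),(124,330)],.039,(286,133))
rect(d["V2"],R(143,62,250,268),.102,(267,30)); rect(d["V2"],[(123,78),(290,78),(288,353),(122,353)],.039,(267,30))
# frame, near nadir, from two opposite yaws
for deg in (158,-22):   # current j6 side first
    yaw=np.radians(deg); p=np.array([.643,.0697])+.067*np.array([np.sin(yaw),-np.cos(yaw)])
    try: bot.goto([*p,.22],down(yaw))
    except bot.MotionError as e: print(deg,e); continue
    bot.hold(.2); c=bot.read_camera("wrist"); cv2.imwrite(f"pics/f{deg}.png",c["pixels"])
    g=cv2.cvtColor(c["pixels"],cv2.COLOR_BGR2GRAY); m=np.zeros_like(g)
    poly=np.array([proj(c,[.643+a*np.cos(-.384)-b*np.sin(-.384),.0697+a*np.sin(-.384)+b*np.cos(-.384),.04],True) for a,b in((-.052,-.037),(.052,-.037),(.052,.037),(-.052,.037))]).astype(np.int32)
    cv2.fillPoly(m,[poly],1); k=(m>0)&(g<.6*np.median(g[m>0]))
    W=np.array([onz(c,x,y,.04,True)[:2]*1000 for y,x in np.argwhere(k)],np.float32); print("frame",deg,cv2.minAreaRect(W),k.sum(),bot.current_clock())
E
```

```text
ctr [ 0.4475 -0.0033] len [0.0206 0.0427 0.0213 0.0427] ang [102.7  13.4 102.5  12.5]
ctr [ 0.4479 -0.0034] len [0.0382 0.0679 0.0391 0.0678] ang [102.8  13.  102.5  12.3]
ctr [ 0.4475 -0.003 ] len [0.0207 0.0417 0.0206 0.0418] ang [101.8  12.5 102.   12.7]
ctr [ 0.4475 -0.0031] len [0.0394 0.0672 0.039  0.0674] ang [102.   12.1 102.2  12.4]
frame 158 ((642.6693725585938, 69.51399230957031), (59.344093322753906, 88.01692199707031), 67.95304870605469) 333 33.6417
frame -22 ((642.9923706054688, 69.56903839111328), (59.39714431762695, 87.33015441894531), 67.9996566772461) 379 36.3833
```

Frame: (0.6428, 0.0696), long side at -22°, two opposite views within 0.4 mm. Stamp: (0.4475, -0.0031), long side at 12.4°. Grasping and stamping.

```bash
python3 - <<'E'
from h import *
from workcell import bot
s=[.4475,-.0031]; f=[.6428,.0696]
F=lambda: np.mean([(bot.hold(.03),bot.current_contact_force())[1] for _ in range(4)],0)
bot.set_gripper(.6)
bot.goto([*s,.15],down(np.radians(-77.6))); bot.line_to([*s,.057],max_speed=.12)
bot.set_gripper(0.,40); print("open mm",bot.current_opening()*92)
bot.line_to([*s,.16],max_speed=.15); print("held",bot.current_opening()*92,F())
bot.goto([*f,.16],down(np.radians(-112))); bot.line_to([*f,.090],max_speed=.12); bot.hold(.3)
f0=F(); print("f0",f0,bot.current_clock())
cv2.imwrite("pics/pre.png",np.hstack([cv2.resize(bot.read_camera("side")["pixels"][130:250,230:370],(420,360),interpolation=2),cv2.resize(bot.read_camera("scene")["pixels"][140:260,265:390],(375,360),interpolation=2)]))
print(bot.current_ee_pos(),bot.current_tool_rot(),bot.current_clock())
E
```

```text
open mm 21.74176719329329
held 21.93081335839403 [ 0.00471343 -0.038165   -2.00206405]
f0 [-0.27040362  0.38734584 -1.83703397] 42.1917
[0.64280668 0.0696344  0.09006119] [-1.75682742e+00  2.60440308e+00 -9.21791060e-05] 42.2917
```

View pics/pre.png

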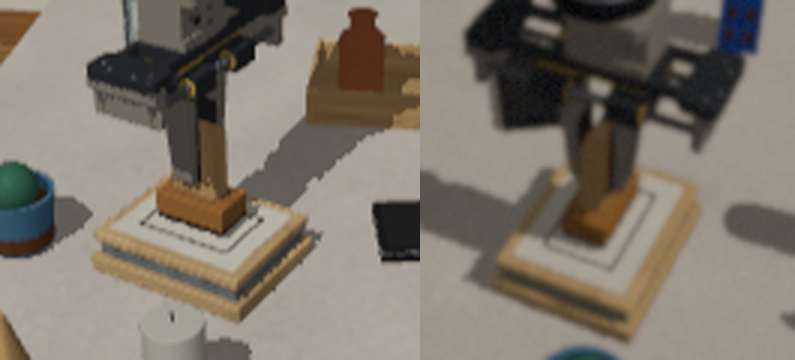

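The stamp hangs upright just above the card, square to the frame with its long side along the frame's. Pressing now.

```bash
python3 - <<'E'
from h import *
from workcell import bot
f=[.6428,.0696]; f0=-1.84
F=lambda: np.mean([(bot.hold(.04),bot.current_contact_force()[2])[1] for _ in range(5)])-f0
z=.084
while z>.070:
    bot.line_to([*f,z],max_speed=.03); N=F(); print(round(z,4),round(N,2),np.round(bot.current_ee_pos(),4))
    if N>5.7: break
    z-= .002 if N<3.5 else (min(.002,max(.0003,(6-N)/700)))
bot.hold(.5); print("final",F(),np.array(bot.current_ft_torque()).round(2),bot.current_opening()*92,bot.current_clock())
cv2.imwrite("pics/fin.png",np.hstack([cv2.resize(bot.read_camera("side")["pixels"][130:250,230:370],(420,360),interpolation=2),cv2.resize(bot.read_camera("scene")["pixels"][140:260,265:390],(375,360),interpolation=2)]))
E
```

```text
0.084 0.13 [0.6428 0.0696 0.084 ]
0.082 1.11 [0.6431 0.0696 0.0822]
0.08 2.86 [0.643  0.0696 0.0802]
0.078 3.63 [0.6431 0.0696 0.0782]
0.076 5.74 [0.6431 0.0695 0.0762]
final 5.3619503392100185 [ 0.02 -0.34  0.05] 21.613576230243243 45.3917
```

View pics/fin.png

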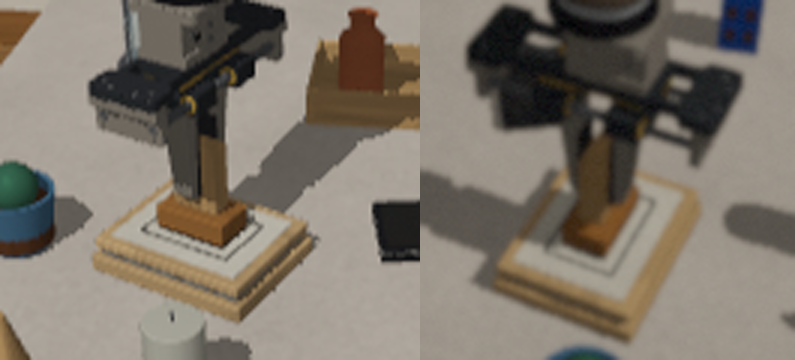

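The stamp sits flat inside the frame and the foam is compressed. The force reads 5.4 N, matching the spring model at 6.8 mm, so I nudge it down 0.8 mm and hand in.

```bash
python3 - <<'E'
from h import *
from workcell import bot
bot.line_to([.6428,.0696,.0752],max_speed=.02); bot.hold(.5)
N=[(bot.hold(.04),bot.current_contact_force()[2])[1]+1.84 for _ in range(10)]
print(np.mean(N),min(N),max(N),bot.current_ee_pos(),bot.current_opening()*92,bot.current_clock())
if 5<np.mean(N)<7.2: bot.job_done(); print("done")
E
```

```text
5.918226836891339 5.356751814216627 6.960710589515678 [0.64298602 0.06959354 0.07529826] 21.49056998137965 46.6583
the job is handed in; nothing more can be done
done
```

The house and the vase are packed upright in the crate. The stamp is pressed on the order card, and the job is handed in at 46.7 s of the 72 s allowed.

- **Packing:** I lowered each item until contact (about 9 N for the house, 7 N for the vase) and only then released it. A picture taken after the vase was placed showed both standing upright in the crate.
- **Stamping:** The last check read a mean push of 5.9 N (5.4–7.0 N over ten readings). The tool was within about 0.3 mm of the measured frame centre. The picture taken 0.8 mm before the final depth showed the stamp upright and square inside the frame.
- **Measurement checks:** Three close views of the frame agreed within 0.4 mm. Two views of it, where it was cut off or hidden by the fingers, were discarded. My first crate measurement came out short (about 193 x 116 mm), so I measured it again at 199 x 121 mm and used that.
- **Not checked:** I did not look for stray marks on the card under the stamp. The stamp came straight down onto it once. The bystanders were never touched on purpose. I did not look at all of them again, though the candle and pot stood undisturbed in the last picture.

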